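Put the cleaned microscope objectives back on their colour-coded storage bases

ROBOT

A 6-joint arm with a two-finger parallel gripper is mounted at the origin on the work surface. World frame = base frame: x ahead of the robot, y to its left, z up, the work surface at z = 0. Lengths are in m, angles in rad, forces in N, time in s.
With the tool pointing down it reaches from about 0.375 to 0.975 m from the base axis. Payload 3.8 kg.
Tool frame: the origin (TCP) lies on the centre line of the jaws, within the pads' length; the fingertips stand 8 mm ahead of it and the grasp point (between the pads) lies 11 mm behind it (env.tcp_to_tips is the distance from the TCP to the fingertips, in m); z points along the fingers, y is the line along which they close (so a half turn about z gives the same grasp; the last joint's range is limited). The gripper opens to 88 mm and grips with 3 to 60 N. Pads are 18 mm wide; open, the fingers measure 123 mm over their backs; the gripper's body (75 mm by 187 mm) begins 45 mm behind the grasp point.
Start: joints at [-1.3, 0.264, 1.604, -0, 1.274, -0.037], TCP at [0.204, -0.643, 0.247] pointing down, gripper open.
Joint ranges: [-2.63, 2.63], [-0.94, 2.18], [0.31, 2.57], [-1.31, 4.45], [0, 2.66], [-2.55, 2.55]. Speed limits (rad/s): [2.57, 2.57, 3.14, 3.14, 3.14, 3.14].

INTERFACE

Orientations are given as a rotation vector (axis times angle).
In Python, from bench import env gives the robot as it stands.
- The arm moves only by the tool carry_out, never from a script. Its argument "series" is one flat list of numbers, 4 for each row, row after row: the shift along the tool's x, y, z scaled (see below), then the turn about the tool's z scaled (see below). A call has 1 to 5 rows; each row is the pose to reach, as a shift and turn from the pose commanded when the call began, along the tool's axes at that moment; what a row does not reach only later rows make up. The controller multiplies each number of a shift by 0.15 m and each number of a turn by pi/2 rad. A row lasts 1/10 s, in which the tool goes at most 50 mm and 8.59 degrees, less where a joint would pass 70% of its speed; a pose out of reach is approached as far as the arm can. A call with a number of a shift or a turn outside -1 to 1 is refused whole. A call with a gripper value outside its range is refused whole. "hand" is the opening, from 0 (shut) to 1 (fully open), set as the call begins (left out, the last holds). The fingers move at their own pace and stop on an object; "grip_force" is the grip in N (left out, the last holds). Time passes only in rows, so rows that repeat a pose let the fingers close. It gives the time, the measured TCP pose, the force, the opening and the grip force at its end, in the units of the state.
- env.sense(): the state, without advancing time (a new reading comes with each control period).
- env.snapshot(name): name is "scene" or "top" or "wrist"; returns the picture (400x640x3 uint8, red, green, blue); there is no depth.
- env.get_calibration(name): a dict with "vfov" (degrees; the focal length in pixels is half the picture's height over the tangent of half this angle, whatever the lens; pixels are square), "cx", "cy" (the principal point, pixels), "camera_from_world" (4x4, takes a point from world to camera coordinates). Camera axes: x right, y down, z forward; pixel columns grow to the right and rows downward; lengths in m; the calibration is good to about 2 mm. A picture is of the moment at which its call begins: read the wrist's pose just before it. get_calibration takes no time and is no camera call; for the wrist camera it gives the pose at the moment of the call.
- env.sign_off(): hands the job in; it is judged then, once.
The state is a dict: "time": time; "qpos": joint angles; "joint_velocities": joint speeds; "joint_torque": joint torques, N m; "ee_pos": TCP position; "tool_rot": TCP orientation; "contact_force": force on the tool from outside, world axes, zero at the start; "torque": the same for the moment, N m; "grip_width": finger opening in m; "grip_force": force on a finger pad.
Only numpy, scipy, OpenCV 4.12 (cv2) and the standard library are available. Lean on these libraries where they do the work, as an engineer would, in place of code of your own. Each camera call takes 0.05 s, during which the arm holds its last target. There are 200 camera calls.

TASK

The four cleaned microscope objectives on the dark teal mat go back into the tray: stand each one, front lens up, in the storage base of the same colour as its ring. Set them down gently, never drop them or let them tip over, and leave the eyepiece in the tray where it stands; the green base stays empty.

Things in the scene. Friction and masses are not known exactly. Their poses are not given: they have to be found in the camera images.
- objective_red: short low-power microscope objective, red ring; stands front lens up on a fixed dark teal mat 2 mm thick, 60 mm or more from the others (only an 11 mm high pen between). Origin: centre of its underside, z up. 34 mm tall: brass thread 20 mm wide to 5 mm, steel barrel 26 mm wide from 5 to 24 mm (grip here), ring tapering to 32 mm, dark nose 18 mm wide. 75 g
- objective_yellow: medium microscope objective, yellow ring; stands front lens up on a fixed dark teal mat 2 mm thick, 60 mm or more from the others (only an 11 mm high pen between). Origin: centre of its underside, z up. 41 mm tall: brass thread 20 mm wide to 5 mm, steel barrel 26 mm wide from 5 to 26 mm (grip here), ring tapering to 34 mm, dark nose 17 mm wide. 90 g
- objective_blue: long microscope objective, light blue ring; stands front lens up on a fixed dark teal mat 2 mm thick, 60 mm or more from the others (only an 11 mm high pen between). Origin: centre of its underside, z up. 49 mm tall: brass thread 20 mm wide to 5 mm, steel barrel 26 mm wide from 5 to 30 mm (grip here), ring tapering to 38 mm, dark nose 14 mm wide. 120 g
- objective_white: longest, thin-nosed oil-immersion microscope objective, white ring; stands front lens up on a fixed dark teal mat 2 mm thick, 60 mm or more from the others (only an 11 mm high pen between). Origin: centre of its underside, z up. 51 mm tall: brass thread 20 mm wide to 5 mm, steel barrel 26 mm wide from 5 to 30 mm (grip here), ring tapering to 38 mm, dark nose 11 mm wide. 130 g
- base_red: red storage base: round cup that does not move, 52 mm wide outside, 42 inside, 12 high, inner floor 4 mm above its underside (origin: centre of underside, z up). Stands on the floor, 4 mm above the bench, of a grey tray 200 x 290 mm, rim 12 mm; neighbours 70 mm or more away. Keep fingertips above the cup's rim.
- base_yellow: yellow storage base: round cup that does not move, 52 mm wide outside, 42 inside, 12 high, inner floor 4 mm above its underside (origin: centre of underside, z up). Stands on the floor, 4 mm above the bench, of a grey tray 200 x 290 mm, rim 12 mm; neighbours 70 mm or more away. Keep fingertips above the cup's rim.
- base_blue: light blue storage base: round cup that does not move, 52 mm wide outside, 42 inside, 12 high, inner floor 4 mm above its underside (origin: centre of underside, z up). Stands on the floor, 4 mm above the bench, of a grey tray 200 x 290 mm, rim 12 mm; neighbours 70 mm or more away. Keep fingertips above the cup's rim.
- base_white: white storage base: round cup that does not move, 52 mm wide outside, 42 inside, 12 high, inner floor 4 mm above its underside (origin: centre of underside, z up). Stands on the floor, 4 mm above the bench, of a grey tray 200 x 290 mm, rim 12 mm; neighbours 70 mm or more away. Keep fingertips above the cup's rim.
- base_green: green storage base: round cup that does not move, 52 mm wide outside, 42 inside, 12 high, inner floor 4 mm above its underside (origin: centre of underside, z up). Stands on the floor, 4 mm above the bench, of a grey tray 200 x 290 mm, rim 12 mm; neighbours 70 mm or more away. Keep fingertips above the cup's rim. Stays empty.
- eyepiece: black microscope eyepiece, a bystander standing in the tray on its eye end: 38 mm across up to 19 mm, then a 30 mm tube, 45 mm tall; loose, 90 g. Origin: centre of the underside, z up.

How it is judged:
At the end, for the whole second after the job is handed in: Each objective stands upright (within 0.12 rad) on the floor of the base of its colour (within 11 mm of its centre, underside at most 7 mm above the base's), released and at rest; the green base is empty; the eyepiece stands upright within 20 mm of where it was (horizontal distance between objective_red and base_red below 0.011 m and z of objective_red in the frame of base_red below 0.007 m and angle between each of objective_red, objective_yellow, objective_blue, objective_white, eyepiece's own z axis and vertical below 0.12 rad and linear speed of each of objective_red, objective_yellow, objective_blue, objective_white below 0.02 m/s and angular speed of each of objective_red, objective_yellow, objective_blue, objective_white below 0.2 rad/s and contact force between the fingers and objective_red below 0.05 N and horizontal distance between objective_yellow and base_yellow below 0.011 m and z of objective_yellow in the frame of base_yellow below 0.007 m and contact force between the fingers and objective_yellow below 0.05 N and horizontal distance between objective_blue and base_blue below 0.011 m and z of objective_blue in the frame of base_blue below 0.007 m and contact force between the fingers and objective_blue below 0.05 N and horizontal distance between objective_white and base_white below 0.011 m and z of objective_white in the frame of base_white below 0.007 m and contact force between the fingers and objective_white below 0.05 N and distance of eyepiece from where it was at the start of the episode below 0.02 m); the robot touches nothing.
It fails at once if an objective is dropped or knocked flying (moves faster than 0.5 m/s while not held, a fall of about 13 mm) ((linear speed of objective_red above 0.5 m/s and contact force between the fingers and objective_red below 0.02 N) or (linear speed of objective_yellow above 0.5 m/s and contact force between the fingers and objective_yellow below 0.02 N) or (linear speed of objective_blue above 0.5 m/s and contact force between the fingers and objective_blue below 0.02 N) or (linear speed of objective_white above 0.5 m/s and contact force between the fingers and objective_white below 0.02 N)).
It fails at once if an objective tips over (more than 0.7 rad from upright) (angle between any of objective_red, objective_yellow, objective_blue, objective_white's own z axis and vertical above 0.7 rad).
It fails at once if the eyepiece is pushed more than 20 mm away or tips over (more than 0.7 rad from upright) (distance of eyepiece from where it was at the start of the episode above 0.02 m or angle between eyepiece's own z axis and vertical above 0.7 rad).
It also fails if it takes over 102 s, if anything falls off the work surface, if the arm or the gripper's body presses on something with over 40 N, if the wrist force passes 120 N, or if a joint passes its speed limit or range.

## Working session

There is one attempt and no reset: what is moved stays moved. The work goes in short steps, Python scripts to look and compute and a tool call to move; the robot and the scene stay as the last step left them, time stands still between calls to the robot, and variables do not carry over. Pictures are saved under pics/ and viewed, at most 14 in all, crops included, and the job is handed in when it is done.

Besides the shell and the picture viewer there is one more tool, called as a command line: name --argument value ..., lists and objects as JSON in quotes. carry_out: Moves the arm, as the interface text tells. Shifts and turns lie within -1 to 1; 1 stands for 0.15 m of shift or pi/2 rad of turn. Its arguments: {"type":"object","properties":{"series":{"type":"array","items":{"type":"number"}},"hand":{"type":"number"},"grip_force":{"type":"number"}},"required":["series"]}

```bash
mkdir -p pics; ls
python3 - <<'E'
from bench import env
import cv2
for n in("top","scene"):
    cv2.imwrite(f"pics/{n}0.png",env.snapshot(n)[:,:,::-1]); c=env.get_calibration(n);print(n,c)
print(env.sense(),env.tcp_to_tips)
E
```

```text
pics
top {'vfov': 43.18780349153099, 'cx': 322.542823244568, 'cy': 197.46662189803922, 'camera_from_world': array([[ 0.00278088, -0.99997218, -0.00692187,  0.00978252],
       [-0.99717911, -0.00225379, -0.07502497,  0.53670343],
       [ 0.07500728,  0.00711098, -0.99715763,  1.21074752],
       [ 0.        ,  0.        ,  0.        ,  1.        ]])}
scene {'vfov': 49.21788523318778, 'cx': 308.1946467066278, 'cy': 204.4384151218532, 'camera_from_world': array([[ 0.59182121,  0.8060679 , -0.00148316, -0.33419029],
       [ 0.48655875, -0.35870092, -0.79661423, -0.23071171],
       [-0.64265717,  0.47073155, -0.6044862 ,  1.23285507],
       [ 0.        ,  0.        ,  0.        ,  1.        ]])}
{'time': 0.1, 'qpos': array([-1.29987989e+00,  2.64703223e-01,  1.60521124e+00, -1.50814337e-05,
        1.27371876e+00, -3.68623108e-02]), 'joint_velocities': array([-0.00087992, -0.00140555, -0.00168478,  0.00128765, -0.00085242,
        0.00094813]), 'joint_torque': array([-1.20262663e-03, -5.03622293e+01, -3.58072042e+01,  7.29553378e-02,
        2.33709934e-02, -4.99003897e-05]), 'ee_pos': array([ 0.20433776, -0.64267637,  0.24550953]), 'tool_rot': array([-3.10246441e+00, -4.81248254e-01,  3.96488662e-04]), 'contact_force': array([0.56766876, 0.10851754, 0.09918059]), 'torque': array([ 0.02281177, -0.04422027, -0.03957599]), 'grip_force': 0.0, 'grip_width': 0.08805696407971801} 0.008
```

View pics/top0.png

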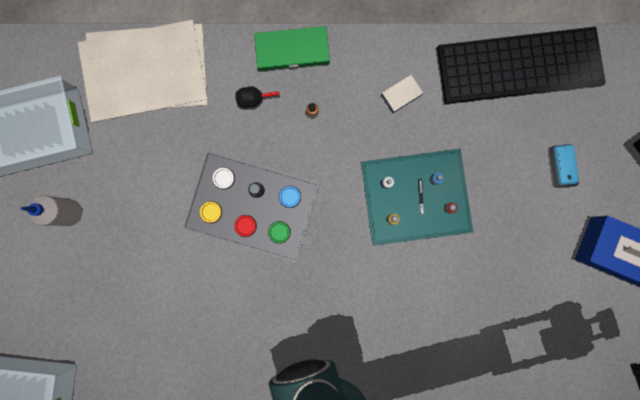

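View pics/scene0.png

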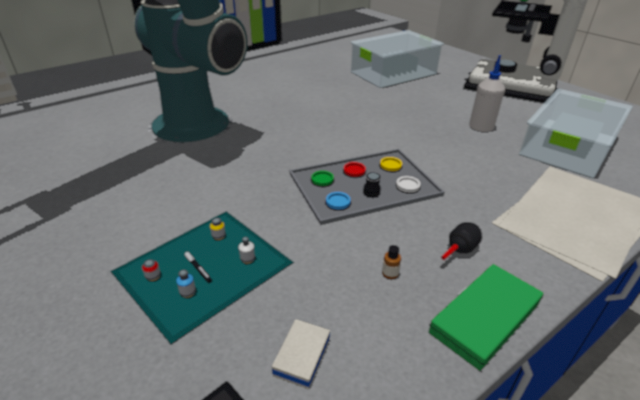

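The top view shows the tray with cups white (223,178), blue (290,196), yellow (210,212), red (246,226), green (279,232) and the eyepiece (256,189). On the mat are white (389,182), blue (438,178), yellow (393,218) and red (451,208), with a pen near (421,196). I'll enlarge the crops.

```bash
cat > h.py <<'E'
import numpy as np, cv2
from bench import env
def cal(n):
    c=env.get_calibration(n); f=200/np.tan(np.radians(c["vfov"]/2)); return f,c["cx"],c["cy"],np.array(c["camera_from_world"])
def ray(k,u,v,z):
    f,cx,cy,T=k; R=T[:3,:3]; o=-R.T@T[:3,3]; d=R.T@np.array([(u-cx)/f,(v-cy)/f,1]); return (o+d*(z-o[2])/d[2])[:2]
def proj(k,p):
    f,cx,cy,T=k; q=T[:3,:3]@np.asarray(p)+T[:3,3]; return np.array([f*q[0]/q[2]+cx,f*q[1]/q[2]+cy])
def crop(im,x,y,w,h,s,name):
    cv2.imwrite(name,cv2.resize(im[y:y+h,x:x+w],None,fx=s,fy=s,interpolation=cv2.INTER_CUBIC))
E
python3 - <<'E'
from h import *
im=cv2.imread("pics/top0.png"); crop(im,180,148,140,115,5,"pics/tray.png"); crop(im,360,145,115,100,6,"pics/mat.png")
k=cal("top")
for n,u,v,z in [("cw",223,178,.016),("cb",290,196,.016),("cy",210,212,.016),("cr",246,226,.016),("cg",279,232,.016),("eye",256,189,.04),("w",389,182,.04),("b",438,178,.04),("y",393,218,.035),("r",451,208,.03),("pen1",420,180,.01),("pen2",422,212,.01)]: print(n,ray(k,u,v,z).round(4))
E
```

```text
cw [0.5844 0.2557]
cb [0.5404 0.0908]
cy [0.5008 0.286 ]
cr [0.4669 0.1975]
cg [0.4525 0.1169]
eye [0.5552 0.1709]
w [ 0.5728 -0.1484]
b [ 0.5827 -0.266 ]
y [ 0.4866 -0.158 ]
r [ 0.5112 -0.2984]
pen1 [ 0.5811 -0.2284]
pen2 [ 0.5023 -0.2323]
```

View pics/tray.png

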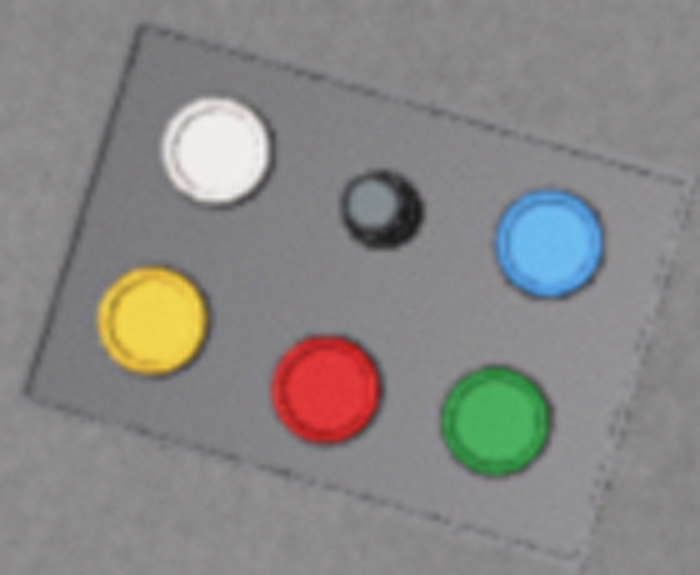

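View pics/mat.png

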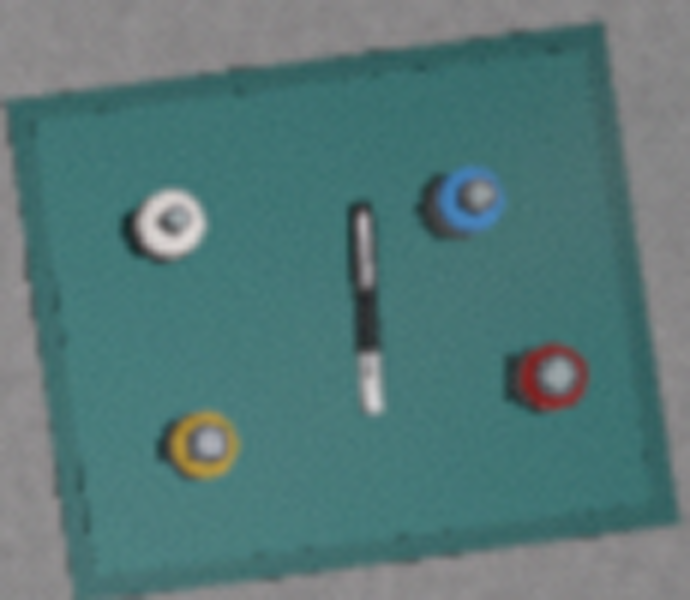

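Enlarged crops. Cups (tray crop): white (217,152), blue (550,244), yellow (153,321), red (327,389), green (496,421). Nose tops (mat crop): white (177,219), blue (480,195), yellow (209,444), red (557,375). The pen runs from (360,205) to (373,412), so I'll grip with the finger line along world x.

Run:
```python
from h import *
from scipy.spatial.transform import Rotation as R
k=cal("top")
px=lambda u,v,s,x,y:((u+.5)/s-.5+x,(v+.5)/s-.5+y)
for n,u,v,z in [("cw",217,152,.016),("cb",550,244,.016),("cy",153,321,.016),("cr",327,389,.016)]: print(n,ray(k,*px(u,v,5,180,148),z).round(4))
for n,u,v,z in [("w",177,219,.053),("b",480,195,.051),("y",209,444,.043),("r",557,375,.036)]: print(n,ray(k,*px(u,v,6,360,145),z).round(4))
s=env.sense(); T=np.linalg.inv(env.get_calibration("wrist")["camera_from_world"]); M=R.from_rotvec(s["tool_rot"]).as_matrix()
print(M.round(3)); print("cam in tool",M.T@(T[:3,3]-s["ee_pos"]),(M.T@T[:3,:3]).round(3),env.get_calibration("wrist")["vfov"])
```

```text
cw [0.5844 0.2557]
cb [0.5394 0.0917]
cy [0.5013 0.2855]
cr [0.4683 0.1999]
w [ 0.5736 -0.147 ]
b [ 0.5836 -0.2673]
y [ 0.4849 -0.1603]
r [ 0.5131 -0.3004]
[[ 0.953  0.303 -0.001]
 [ 0.303 -0.953  0.002]
 [ 0.    -0.002 -1.   ]]
cam in tool [ 0.06629298  0.00204366 -0.1381397 ] [[-0.002 -0.966 -0.259]
 [ 1.    -0.002  0.   ]
 [-0.001 -0.259  0.966]] 65.75463368267724
```

carry_out --series '[0.97,-0.62,0,0,0.97,-0.62,0,0,0.97,-0.62,0,0,0.97,-0.62,0,0,0.97,-0.62,0,0]' --hand 0.68 --grip_force 15

```text
time: 0.6
ee_pos: [0.3168, -0.5078, 0.2463]
tool_rot: [-3.102, -0.487, -0.0]
contact_force: [-0.3, -0.6, -0.2]
grip_width: 0.0599
grip_force: 0.0
```

carry_out --series '[0.97,-0.62,0,0,0.97,-0.62,0,0,0.97,-0.62,0,0,0.97,-0.62,0,0,0.97,-0.62,0,0]'

```text
time: 1.1
ee_pos: [0.4267, -0.3763, 0.2464]
tool_rot: [-3.103, -0.487, -0.0]
contact_force: [0.3, -0.3, -0.4]
grip_width: 0.0597
grip_force: 0.0
```

carry_out --series '[0.97,-0.62,0,-0.4,0.97,-0.62,0,-0.4,0.97,-0.62,0,-0.4,0.97,-0.62,0,-0.4,0.97,-0.62,0,-0.4]'

```text
time: 1.6
ee_pos: [0.5371, -0.2446, 0.2463]
tool_rot: [-2.8, -1.425, 0.0]
contact_force: [-0.1, 0.1, 0.8]
grip_width: 0.06
grip_force: 0.0
```

carry_out --series '[0,0,0,-0.4,0,0,0,-0.4,0,0,0,-0.4,0,0,0,-0.4,0,0,0,-0.4]'

```text
time: 2.1
ee_pos: [0.5348, -0.2475, 0.2464]
tool_rot: [-2.23, -2.212, 0.002]
contact_force: [0.8, -0.8, 0.4]
grip_width: 0.0598
grip_force: 0.0
```

Run:
```python
from h import *
import pickle
k=cal("wrist"); im=env.snapshot("wrist")[:,:,::-1]; cv2.imwrite("pics/w1.png",im); pickle.dump(k,open("k1.pkl","wb"))
s=env.sense();print(s["ee_pos"],s["qpos"].round(3))
for n,p in dict(w=(.5736,-.147,.053),b=(.5836,-.2673,.051),y=(.4849,-.1603,.043),r=(.5131,-.3004,.036)).items(): print(n,proj(k,p).round(1))
```

```text
[ 0.53494356 -0.24719572  0.24646353] [-4.750e-01  1.030e-01  1.793e+00 -1.000e-03  1.246e+00 -4.650e-01]
w [359.4  76.2]
b [365.9 191.9]
y [273.3  91.8]
r [304.  216.4]
```

View pics/w1.png

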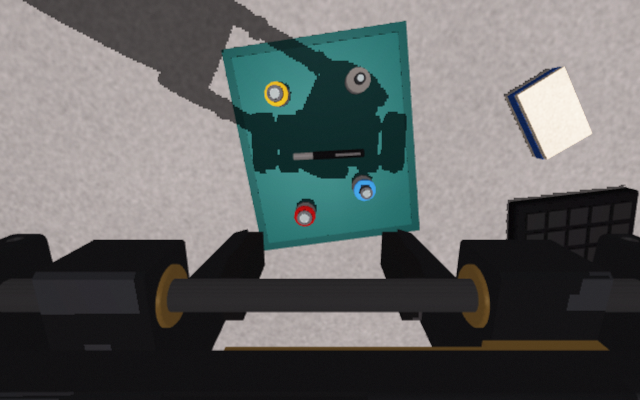

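The wrist view matches the top estimates within about 2 px: nose tops are white (360,77), blue (366,193), yellow (275,93), red (304,214). Blue goes first.

carry_out --series '[-0.14,0.325,0,0,-0.14,0.325,0.4,0,-0.14,0.325,0.95,0,-0.14,0.325,0.95,0,-0.14,0.325,0.95,0]'

```text
time: 2.65
ee_pos: [0.5787, -0.265, 0.0963]
tool_rot: [-2.223, -2.2, 0.008]
contact_force: [-0.8, 0.5, -0.8]
grip_width: 0.0598
grip_force: 0.0
```

carry_out --series '[0,0,0.2,0,0,0,0.4,0,0,0,0.5,0,0,0,0.55,0,0,0,0.55,0]'

```text
time: 3.15
ee_pos: [0.5847, -0.2669, 0.0222]
tool_rot: [2.23, 2.213, -0.0]
contact_force: [0.3, -0.4, 1.2]
grip_width: 0.0602
grip_force: 0.0
```

carry_out --series '[0,0,0,0,0,0,0,0,0,0,0,0,0,0,0,0,0,0,0,0]' --hand 0

```text
time: 3.65
ee_pos: [0.5847, -0.2666, 0.0224]
tool_rot: [2.228, 2.214, 0.0]
contact_force: [-1.0, 0.5, 2.8]
grip_width: 0.0249
grip_force: 15.0
```

carry_out --series '[0,0,0,0,0,0,0,0,0,0,0,0]'

```text
time: 3.95
ee_pos: [0.5847, -0.2666, 0.0223]
tool_rot: [2.228, 2.214, 0.0]
contact_force: [-1.8, 1.0, 6.1]
grip_width: 0.0256
grip_force: 15.0
```

carry_out --series '[0,0,-0.05,0,0,0,-0.13,0,0,0,-0.25,0,0,0,-0.4,0,0,0,-0.4,0]'

```text
time: 4.45
ee_pos: [0.5873, -0.2678, 0.0859]
tool_rot: [2.224, 2.209, 0.004]
contact_force: [0.6, 0.1, -0.1]
grip_width: 0.0254
grip_force: 15.0
```

Run:
```python
from h import *
im=env.snapshot("scene")[:,:,::-1]; k=cal("scene"); u,v=proj(k,(.585,-.267,.08)).astype(int); print(u,v,env.sense()["contact_force"],env.sense()["ee_pos"])
crop(im,u-75,v-60,150,120,4,"pics/s1.png")
```

```text
178 259 [-0.29298623  0.23432266 -1.32381611] [ 0.58630823 -0.26726843  0.08408398]
```

View pics/s1.png

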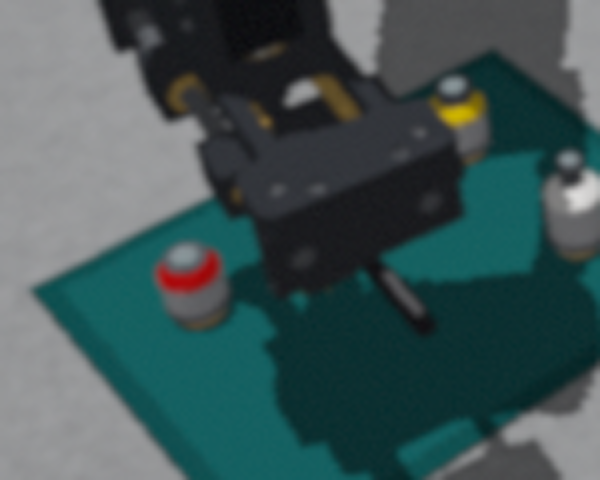

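Force of −1.3 N confirms blue is held, though the gripper hides it in the picture. Carrying it to the blue base.

carry_out --series '[0.1,0,-0.15,0,0.3,-0.1,-0.25,0,0.5,-0.1,-0.25,0,0.7,-0.1,-0.25,0,0.9,-0.1,-0.25,0]'

```text
time: 5.0
ee_pos: [0.5694, -0.1301, 0.118]
tool_rot: [-2.228, -2.213, 0.001]
contact_force: [1.0, -0.0, -1.6]
grip_width: 0.0254
grip_force: 15.0
```

carry_out --series '[0.2,0,0,0,0.4,-0.1,0,0,0.6,-0.1,0,0,0.8,-0.1,0,0,0.9,-0.1,0,0]'

```text
time: 5.5
ee_pos: [0.5551, 0.0057, 0.1179]
tool_rot: [-2.225, -2.215, 0.002]
contact_force: [-0.1, -0.1, 0.0]
grip_width: 0.0255
grip_force: 15.0
```

carry_out --series '[0.15,0,0,0,0.3,-0.1,0,0,0.45,-0.1,0,0,0.6,-0.1,0,0,0.6,-0.1,0,0]'

```text
time: 6.0
ee_pos: [0.5415, 0.0954, 0.1185]
tool_rot: [-2.225, -2.216, 0.0]
contact_force: [-0.4, 0.1, -1.9]
grip_width: 0.0256
grip_force: 15.0
```

Run:
```python
from h import *
k=cal("wrist"); im=env.snapshot("wrist")[:,:,::-1]; cv2.imwrite("pics/w2.png",im)
s=env.sense();print(s["ee_pos"],s["tool_rot"],s["contact_force"],s["qpos"].round(2))
for n,p in dict(cw=(.5844,.2557,.016),cb=(.5394,.0917,.016),cy=(.5013,.2855,.016),cr=(.4683,.1999,.016)).items(): print(n,proj(k,p).round(1))
```

```text
[0.54154537 0.09426946 0.11848856] [-2.22600655e+00 -2.21644209e+00  1.62996408e-03] [ 0.73346106  0.02735797 -1.37123871] [ 0.13  0.15  2.   -0.    1.    0.13]
cw [383.8 -34.5]
cb [318.8 201.3]
cy [257.3 -87. ]
cr [218.6  56.8]
```

View pics/w2.png

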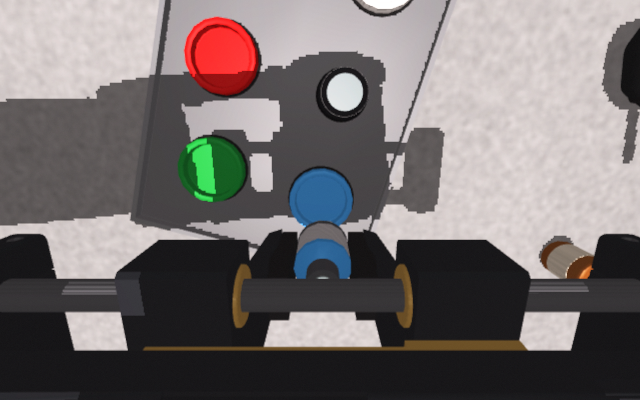

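The wrist picture shows blue upright in the jaws. Cup rims are blue (321,199) and red (222,57), within about 2 mm of the estimates. Lowering.

carry_out --series '[-0.01,-0.01,0.2,0,-0.01,-0.01,0.4,0,-0.01,-0.01,0.52,0,-0.01,-0.01,0.57,0,-0.01,-0.01,0.57,0]'

```text
time: 6.55
ee_pos: [0.5393, 0.0913, 0.0323]
tool_rot: [-2.228, -2.212, 0.004]
contact_force: [-0.4, -0.4, -1.0]
grip_width: 0.0252
grip_force: 15.0
```

carry_out --series '[0,0,0.01,0,0,0,0.02,0,0,0,0.025,0,0,0,0.025,0,0,0,0.025,0]'

```text
time: 7.05
ee_pos: [0.5407, 0.0924, 0.0304]
tool_rot: [2.228, 2.214, 0.001]
contact_force: [0.4, -0.4, -2.0]
grip_width: 0.0253
grip_force: 15.0
```

carry_out --series '[0,0,0.008,0,0,0,0.016,0,0,0,0.016,0,0,0,0.016,0,0,0,0.016,0]'

```text
time: 7.55
ee_pos: [0.5406, 0.0924, 0.0283]
tool_rot: [2.228, 2.214, 0.0]
contact_force: [-1.5, 0.2, 5.0]
grip_width: 0.0252
grip_force: 15.0
```

carry_out --series '[0,0,0,0,0,0,0,0,0,0,0,0,0,0,0,0,0,0,0,0]' --hand 0.65

```text
time: 8.05
ee_pos: [0.5403, 0.0923, 0.0274]
tool_rot: [-2.228, -2.214, 0.0]
contact_force: [0.1, 0.0, 0.5]
grip_width: 0.0573
grip_force: 0.0
```

carry_out --series '[0,0,-0.2,0,0,0,-0.5,0,0,0,-0.8,0,0,0,-0.9,0,0,0,-0.9,0]'

```text
time: 8.55
ee_pos: [0.5427, 0.0926, 0.1659]
tool_rot: [2.226, 2.211, 0.008]
contact_force: [0.1, -0.5, -0.6]
grip_width: 0.0575
grip_force: 0.0
```

carry_out --series '[-0.3,0,0,0,-0.6,0.11,0,0,-0.8,0.11,0,0,-0.8,0.11,0,0]'

```text
time: 8.95
ee_pos: [0.5545, -0.0308, 0.1596]
tool_rot: [-2.231, -2.208, 0.006]
contact_force: [-0.4, 0.6, -0.5]
grip_width: 0.0572
grip_force: 0.0
```

carry_out --series '[-0.3,0,0,0,-0.6,0.11,0,0,-0.8,0.11,0,0,-0.8,0.11,0.3,0,-0.8,0.11,0.5,0]'

```text
time: 9.45
ee_pos: [0.5703, -0.1477, 0.0841]
tool_rot: [-2.228, -2.21, 0.002]
contact_force: [0.3, -0.4, -0.2]
grip_width: 0.0576
grip_force: 0.0
```

carry_out --series '[0,0,0,0,0,0,0,0]'

```text
time: 9.65
ee_pos: [0.5704, -0.1467, 0.0857]
tool_rot: [-2.225, -2.212, 0.003]
contact_force: [0.1, -0.7, 0.8]
grip_width: 0.0574
grip_force: 0.0
```

carry_out --series '[0,0.024,0.15,0,-0.005,0.024,0.3,0,-0.005,0.024,0.39,0,-0.005,0.024,0.42,0,-0.005,0.024,0.42,0]'

```text
time: 10.15
ee_pos: [0.5756, -0.1483, 0.0248]
tool_rot: [-2.228, -2.215, -0.0]
contact_force: [-0.9, 0.2, -0.1]
grip_width: 0.0574
grip_force: 0.0
```

carry_out --series '[0,0,0,0,0,0,0,0,0,0,0,0,0,0,0,0,0,0,0,0]' --hand 0

```text
time: 10.65
ee_pos: [0.5755, -0.1488, 0.0251]
tool_rot: [2.228, 2.214, 0.0]
contact_force: [-1.0, -0.4, 2.2]
grip_width: 0.0259
grip_force: 15.0
```

carry_out --series '[0,0,0,0,0,0,0,0]'

```text
time: 10.85
ee_pos: [0.5754, -0.1488, 0.025]
tool_rot: [2.228, 2.214, -0.0]
contact_force: [-2.7, 0.4, 5.8]
grip_width: 0.0256
grip_force: 15.0
```

carry_out --series '[0,0,-0.05,0,0,0,-0.15,0,0,0,-0.35,0,0,0,-0.55,0,0.1,0,-0.7,0]'

```text
time: 11.35
ee_pos: [0.5767, -0.135, 0.1326]
tool_rot: [2.228, 2.21, 0.002]
contact_force: [0.7, -0.7, -0.8]
grip_width: 0.0253
grip_force: 15.0
```

carry_out --series '[0.2,0.02,0,0,0.4,0.02,0,0,0.6,0.02,0,0,0.8,0.02,0,0,1,0.02,0,0]'

```text
time: 11.85
ee_pos: [0.5797, 0.0176, 0.1307]
tool_rot: [2.228, 2.214, 0.002]
contact_force: [0.4, 0.0, -1.2]
grip_width: 0.0256
grip_force: 15.0
```

carry_out --series '[0.2,0.02,0,0,0.4,0.02,0,0,0.6,0.02,0,0,0.8,0.02,0,0,0.9,0.02,0,0]'

```text
time: 12.35
ee_pos: [0.5835, 0.1536, 0.1306]
tool_rot: [2.226, 2.216, 0.002]
contact_force: [-0.0, -0.1, -0.6]
grip_width: 0.0256
grip_force: 15.0
```

carry_out --series '[0.2,0.02,0,0,0.4,0.02,0,0,0.6,0.02,0,0,0.7,0.02,0,0,0.7,0.02,0,0]'

```text
time: 12.85
ee_pos: [0.5871, 0.2576, 0.1299]
tool_rot: [2.226, 2.217, 0.001]
contact_force: [0.1, 0.0, -0.8]
grip_width: 0.0256
grip_force: 15.0
```

carry_out --series '[0,0,0,0,0,0,0,0]'

```text
time: 13.05
ee_pos: [0.587, 0.2548, 0.1295]
tool_rot: [2.229, 2.213, -0.001]
contact_force: [0.4, -0.2, -1.5]
grip_width: 0.0256
grip_force: 15.0
```

carry_out --series '[0.01,-0.01,0.2,0,0.01,-0.01,0.4,0,0.01,-0.01,0.55,0,0.01,-0.01,0.62,0,0.01,-0.01,0.62,0]'

```text
time: 13.55
ee_pos: [0.5842, 0.2562, 0.0347]
tool_rot: [-2.229, -2.212, 0.006]
contact_force: [-0.4, -0.7, -0.9]
grip_width: 0.0257
grip_force: 15.0
```

carry_out --series '[0,0,0,0,0,0,0.01,0,0,0,0.02,0,0,0,0.02,0,0,0,0.02,0]'

```text
time: 14.05
ee_pos: [0.5858, 0.258, 0.0341]
tool_rot: [2.228, 2.214, 0.001]
contact_force: [-1.1, 0.6, -1.1]
grip_width: 0.0257
grip_force: 15.0
```

carry_out --series '[0,0,0.01,0,0,0,0.02,0,0,0,0.02,0,0,0,0.02,0,0,0,0.02,0]'

```text
time: 14.55
ee_pos: [0.5856, 0.258, 0.0311]
tool_rot: [2.228, 2.214, 0.001]
contact_force: [-1.8, 0.0, 5.6]
grip_width: 0.0255
grip_force: 15.0
```

carry_out --series '[0,0,0,0,0,0,0,0,0,0,0,0,0,0,0,0,0,0,0,0]' --hand 0.65

```text
time: 15.05
ee_pos: [0.5855, 0.2577, 0.0303]
tool_rot: [-2.228, -2.214, 0.0]
contact_force: [-0.2, -0.1, 0.1]
grip_width: 0.0573
grip_force: 0.0
```

carry_out --series '[0,0,-0.2,0,0,0,-0.5,0,0,0,-0.8,0,0,0,-0.9,0,0,0,-0.9,0]'

```text
time: 15.55
ee_pos: [0.5878, 0.2587, 0.1693]
tool_rot: [2.227, 2.212, 0.01]
contact_force: [0.1, -0.0, -0.7]
grip_width: 0.0576
grip_force: 0.0
```

carry_out --series '[-0.3,-0.2,0,0,-0.6,-0.2,0,0,-0.9,-0.2,0,0,-0.93,-0.22,0,0,-0.93,-0.22,0,0]'

```text
time: 16.05
ee_pos: [0.5498, 0.1172, 0.163]
tool_rot: [-2.23, -2.209, 0.005]
contact_force: [-0.3, 0.3, -0.6]
grip_width: 0.057
grip_force: 0.0
```

carry_out --series '[-0.3,-0.2,0,0,-0.6,-0.2,0,0,-0.9,-0.2,0,0,-0.93,-0.22,0,0,-0.93,-0.22,0,0]'

```text
time: 16.55
ee_pos: [0.5173, -0.0205, 0.1645]
tool_rot: [-2.229, -2.211, 0.001]
contact_force: [0.1, 0.6, -0.6]
grip_width: 0.0569
grip_force: 0.0
```

carry_out --series '[-0.3,-0.2,0,0,-0.6,-0.2,0,0,-0.9,-0.2,0,0,-0.93,-0.22,0.2,0,-0.93,-0.22,0.5,0]'

```text
time: 17.05
ee_pos: [0.4877, -0.1609, 0.0926]
tool_rot: [2.224, 2.209, 0.006]
contact_force: [0.8, -0.7, -1.2]
grip_width: 0.0571
grip_force: 0.0
```

carry_out --series '[0,0,0,0,0,0,0,0]'

```text
time: 17.25
ee_pos: [0.4834, -0.1581, 0.0896]
tool_rot: [-2.224, -2.214, 0.002]
contact_force: [1.0, 0.0, 0.5]
grip_width: 0.057
grip_force: 0.0
```

carry_out --series '[-0.01,0.005,0.15,0,-0.01,0.005,0.3,0,-0.01,0.005,0.43,0,-0.01,0.005,0.46,0,-0.01,0.005,0.46,0]'

```text
time: 17.75
ee_pos: [0.4858, -0.161, 0.0227]
tool_rot: [2.226, 2.215, 0.001]
contact_force: [-0.3, 0.6, -0.0]
grip_width: 0.0572
grip_force: 0.0
```

carry_out --series '[0,0,0,0,0,0,0,0]'

```text
time: 17.95
ee_pos: [0.4861, -0.1619, 0.0233]
tool_rot: [2.226, 2.213, 0.002]
contact_force: [-0.1, -0.4, 0.3]
grip_width: 0.0572
grip_force: 0.0
```

carry_out --series '[0,0,0.019,0,0,0,0.019,0,0,0,0.019,0]'

```text
time: 18.25
ee_pos: [0.4846, -0.1616, 0.0188]
tool_rot: [2.229, 2.214, 0.0]
contact_force: [-0.4, -0.6, -0.3]
grip_width: 0.0571
grip_force: 0.0
```

carry_out --series '[0,0,0,0,0,0,0,0,0,0,0,0,0,0,0,0,0,0,0,0]' --hand 0

```text
time: 18.75
ee_pos: [0.4846, -0.1616, 0.0187]
tool_rot: [2.228, 2.214, 0.0]
contact_force: [0.1, -0.3, 0.6]
grip_width: 0.0253
grip_force: 15.0
```

carry_out --series '[0,0,0,0,0,0,0,0]'

```text
time: 18.95
ee_pos: [0.4846, -0.1616, 0.0187]
tool_rot: [-2.228, -2.214, 0.0]
contact_force: [0.2, -0.1, 0.0]
grip_width: 0.0256
grip_force: 15.0
```

The tips would clear the cup rim by only 0.7 mm, so I'll regrip 3 mm higher.

carry_out --series '[0,0,0,0,0,0,0,0,0,0,-0.02,0,0,0,-0.02,0,0,0,-0.02,0]' --hand 0.5

```text
time: 19.45
ee_pos: [0.4848, -0.1617, 0.0219]
tool_rot: [2.228, 2.214, 0.0]
contact_force: [-0.4, -0.2, 0.0]
grip_width: 0.044
grip_force: 0.0
```

carry_out --series '[0,0,0,0,0,0,0,0,0,0,0,0,0,0,0,0,0,0,0,0]' --hand 0

```text
time: 19.95
ee_pos: [0.4846, -0.1615, 0.0217]
tool_rot: [-2.228, -2.214, 0.0]
contact_force: [0.6, -0.3, -0.4]
grip_width: 0.0256
grip_force: 15.0
```

carry_out --series '[0,0,0,0,0,0,0,0]'

```text
time: 20.15
ee_pos: [0.4846, -0.1616, 0.0217]
tool_rot: [-2.229, -2.214, 0.0]
contact_force: [0.7, 0.0, -0.1]
grip_width: 0.0251
grip_force: 15.0
```

carry_out --series '[0,0,-0.05,0,0,0,-0.15,0,0,0,-0.35,0,0,0,-0.55,0,0.1,0,-0.7,0]'

```text
time: 20.65
ee_pos: [0.4855, -0.1477, 0.1292]
tool_rot: [2.228, 2.211, 0.001]
contact_force: [1.3, -0.7, -0.2]
grip_width: 0.0259
grip_force: 15.0
```

carry_out --series '[0.2,0.04,0,0,0.4,0.04,0,0,0.6,0.04,0,0,0.8,0.04,0,0,1,0.04,0,0]'

```text
time: 21.15
ee_pos: [0.4915, 0.0045, 0.1272]
tool_rot: [2.228, 2.214, 0.001]
contact_force: [0.1, 0.2, 0.0]
grip_width: 0.0253
grip_force: 15.0
```

carry_out --series '[0.2,0.04,0,0,0.4,0.04,0,0,0.6,0.04,0,0,0.8,0.04,0,0,0.95,0.04,0,0]'

```text
time: 21.65
ee_pos: [0.4983, 0.1475, 0.1272]
tool_rot: [-2.228, -2.215, -0.001]
contact_force: [-0.7, 0.6, -1.4]
grip_width: 0.0252
grip_force: 15.0
```

carry_out --series '[0.2,0.04,0,0,0.4,0.04,0,0,0.6,0.04,0,0,0.8,0.04,0,0,0.93,0.04,0,0]'

```text
time: 22.15
ee_pos: [0.5053, 0.2873, 0.1272]
tool_rot: [-2.227, -2.215, -0.001]
contact_force: [0.4, -0.5, -0.4]
grip_width: 0.0253
grip_force: 15.0
```

carry_out --series '[0,0,0,0,0,0,0,0,0,0,0,0]'

```text
time: 22.45
ee_pos: [0.5052, 0.2844, 0.1267]
tool_rot: [2.229, 2.214, -0.001]
contact_force: [0.1, 0.5, -1.9]
grip_width: 0.0256
grip_force: 15.0
```

carry_out --series '[0.005,-0.02,0.2,0,0.005,-0.02,0.4,0,0.005,-0.02,0.55,0,0.005,-0.02,0.62,0,0.005,-0.02,0.62,0]'

```text
time: 22.95
ee_pos: [0.5012, 0.2845, 0.0321]
tool_rot: [-2.229, -2.212, 0.006]
contact_force: [0.4, -0.1, -0.5]
grip_width: 0.0253
grip_force: 15.0
```

carry_out --series '[0,0,0,0,0,0,0.01,0,0,0,0.02,0,0,0,0.02,0,0,0,0.02,0]'

```text
time: 23.45
ee_pos: [0.5027, 0.2863, 0.0312]
tool_rot: [2.228, 2.214, 0.001]
contact_force: [0.4, -0.4, -1.1]
grip_width: 0.0258
grip_force: 15.0
```

carry_out --series '[0,0,0.005,0,0,0,0.01,0,0,0,0.01,0,0,0,0.01,0,0,0,0.01,0]'

```text
time: 23.95
ee_pos: [0.5024, 0.2861, 0.0292]
tool_rot: [-2.228, -2.214, 0.0]
contact_force: [0.1, -0.5, -0.1]
grip_width: 0.0254
grip_force: 15.0
```

carry_out --series '[0,0,0.005,0,0,0,0.01,0,0,0,0.01,0,0,0,0.01,0,0,0,0.01,0]'

```text
time: 24.45
ee_pos: [0.5024, 0.2861, 0.0277]
tool_rot: [-2.229, -2.214, -0.0]
contact_force: [-0.2, 0.2, -0.6]
grip_width: 0.0255
grip_force: 15.0
```

carry_out --series '[0,0,0.004,0,0,0,0.004,0,0,0,0.004,0]'

```text
time: 24.75
ee_pos: [0.5025, 0.2861, 0.0276]
tool_rot: [2.228, 2.214, 0.0]
contact_force: [-2.1, -1.2, 5.9]
grip_width: 0.0251
grip_force: 15.0
```

carry_out --series '[0,0,0,0,0,0,0,0,0,0,0,0,0,0,0,0,0,0,0,0]' --hand 0.65

```text
time: 25.25
ee_pos: [0.5024, 0.286, 0.0269]
tool_rot: [-2.228, -2.214, 0.0]
contact_force: [0.8, -0.2, 0.1]
grip_width: 0.0573
grip_force: 0.0
```

carry_out --series '[0,0,-0.2,0,0,0,-0.5,0,0,0,-0.8,0,0,0,-0.9,0,0,0,-0.9,0]'

```text
time: 25.75
ee_pos: [0.5046, 0.2872, 0.1656]
tool_rot: [2.227, 2.213, 0.01]
contact_force: [0.6, 0.9, -1.4]
grip_width: 0.057
grip_force: 0.0
```

carry_out --series '[-0.3,0.02,0,0,-0.6,0.02,0,0,-0.9,0.02,0,0,-0.97,0.02,0,0,-0.97,0.02,0,0]'

```text
time: 26.25
ee_pos: [0.5031, 0.1389, 0.1598]
tool_rot: [-2.23, -2.209, 0.005]
contact_force: [-0.2, 0.4, 0.5]
grip_width: 0.0572
grip_force: 0.0
```

carry_out --series '[-0.3,0.02,0,0,-0.6,0.02,0,0,-0.9,0.02,0,0,-0.97,0.02,0,0,-0.97,0.02,0,0]'

```text
time: 26.75
ee_pos: [0.5065, -0.005, 0.1612]
tool_rot: [-2.23, -2.211, 0.001]
contact_force: [-0.5, -0.5, -0.1]
grip_width: 0.0569
grip_force: 0.0
```

carry_out --series '[-0.3,0.02,0,0,-0.6,0.02,0,0,-0.9,0.02,0,0,-0.97,0.02,0,0,-0.97,0.02,0,0]'

```text
time: 27.25
ee_pos: [0.5092, -0.1499, 0.1616]
tool_rot: [-2.229, -2.212, -0.001]
contact_force: [-0.6, 0.8, -0.1]
grip_width: 0.0573
grip_force: 0.0
```

carry_out --series '[-0.3,0.01,0,0,-0.6,0.01,0,0,-0.9,0.01,0,0,-0.97,0.01,0.2,0,-0.97,0.01,0.5,0]'

```text
time: 27.75
ee_pos: [0.5134, -0.2972, 0.0897]
tool_rot: [2.223, 2.208, 0.004]
contact_force: [0.6, 0.1, -0.5]
grip_width: 0.0574
grip_force: 0.0
```

carry_out --series '[0,0,0,0,0,0,0,0,0,0,0,0]'

```text
time: 28.05
ee_pos: [0.511, -0.2951, 0.089]
tool_rot: [2.225, 2.215, 0.001]
contact_force: [-0.2, 0.4, -0.6]
grip_width: 0.0577
grip_force: 0.0
```

carry_out --series '[-0.01,0.005,0.15,0,-0.01,0.005,0.3,0,-0.01,0.005,0.42,0,-0.01,0.005,0.455,0,-0.01,0.005,0.455,0]'

```text
time: 28.55
ee_pos: [0.5108, -0.2973, 0.02]
tool_rot: [2.227, 2.214, 0.001]
contact_force: [-0.3, 0.2, 0.9]
grip_width: 0.0575
grip_force: 0.0
```

carry_out --series '[0,0,0,0,0,0,0,0,0,0,0,0]'

```text
time: 28.85
ee_pos: [0.5108, -0.298, 0.0201]
tool_rot: [2.227, 2.213, 0.001]
contact_force: [-0.7, 0.4, 0.2]
grip_width: 0.0574
grip_force: 0.0
```

carry_out --series '[0,0,0,0,0,0,0,0,0,0,0,0,0,0,0,0,0,0,0,0]' --hand 0

```text
time: 29.35
ee_pos: [0.5101, -0.2975, 0.0189]
tool_rot: [2.228, 2.214, 0.0]
contact_force: [0.3, -0.0, -0.2]
grip_width: 0.0258
grip_force: 15.0
```

carry_out --series '[0,0,0,0,0,0,0,0]'

```text
time: 29.55
ee_pos: [0.5101, -0.2975, 0.0189]
tool_rot: [2.228, 2.214, 0.0]
contact_force: [1.1, -0.2, 0.5]
grip_width: 0.025
grip_force: 15.0
```

Again slightly low, so I'll regrip 2.5 mm higher.

carry_out --series '[0,0,0,0,0,0,0,0,0,0,-0.017,0,0,0,-0.017,0,0,0,-0.017,0]' --hand 0.5

```text
time: 30.05
ee_pos: [0.5101, -0.2976, 0.0216]
tool_rot: [2.228, 2.214, 0.0]
contact_force: [0.8, -0.0, 0.0]
grip_width: 0.044
grip_force: 0.0
```

carry_out --series '[0,0,0,0,0,0,0,0,0,0,0,0,0,0,0,0,0,0,0,0]' --hand 0

```text
time: 30.55
ee_pos: [0.51, -0.2975, 0.0214]
tool_rot: [-2.228, -2.214, -0.0]
contact_force: [-0.3, 0.7, 0.4]
grip_width: 0.0256
grip_force: 15.0
```

carry_out --series '[0,0,0,0,0,0,0,0]'

```text
time: 30.75
ee_pos: [0.51, -0.2975, 0.0214]
tool_rot: [-2.228, -2.214, -0.0]
contact_force: [0.1, -0.5, 0.1]
grip_width: 0.0253
grip_force: 15.0
```

carry_out --series '[0,0,-0.05,0,0,0,-0.15,0,0,0,-0.35,0,0,0,-0.55,0,0.1,0,-0.7,0]'

```text
time: 31.25
ee_pos: [0.5113, -0.2843, 0.1301]
tool_rot: [2.227, 2.21, 0.001]
contact_force: [-0.2, -0.1, -0.4]
grip_width: 0.0254
grip_force: 15.0
```

carry_out --series '[0.2,-0.02,0,0,0.4,-0.05,0,0,0.6,-0.08,0,0,0.8,-0.08,0,0,1,-0.08,0,0]'

```text
time: 31.75
ee_pos: [0.4991, -0.1314, 0.128]
tool_rot: [2.228, 2.213, 0.001]
contact_force: [0.1, 0.1, -0.6]
grip_width: 0.0251
grip_force: 15.0
```

carry_out --series '[0.2,-0.02,0,0,0.4,-0.05,0,0,0.6,-0.08,0,0,0.8,-0.08,0,0,1,-0.08,0,0]'

```text
time: 32.25
ee_pos: [0.4881, 0.0188, 0.1279]
tool_rot: [2.228, 2.213, 0.002]
contact_force: [0.3, -0.0, -1.3]
grip_width: 0.0252
grip_force: 15.0
```

carry_out --series '[0.2,-0.02,0,0,0.4,-0.05,0,0,0.6,-0.08,0,0,0.8,-0.08,0,0,1,-0.08,0,0]'

```text
time: 32.75
ee_pos: [0.4771, 0.1691, 0.128]
tool_rot: [2.228, 2.214, 0.003]
contact_force: [0.4, -0.0, -1.0]
grip_width: 0.0254
grip_force: 15.0
```

carry_out --series '[0.1,-0.03,0,0,0.22,-0.03,0,0,0.22,-0.03,0,0,0.22,-0.03,0,0,0.22,-0.03,0,0]'

```text
time: 33.25
ee_pos: [0.4728, 0.2001, 0.1269]
tool_rot: [2.229, 2.214, 0.0]
contact_force: [0.1, -0.7, -0.7]
grip_width: 0.0257
grip_force: 15.0
```

carry_out --series '[-0.005,-0.02,0.2,0,-0.005,-0.02,0.4,0,-0.005,-0.02,0.55,0,-0.005,-0.02,0.62,0,-0.005,-0.02,0.62,0]'

```text
time: 33.75
ee_pos: [0.4684, 0.1989, 0.032]
tool_rot: [-2.229, -2.212, 0.005]
contact_force: [-0.8, 0.5, -0.4]
grip_width: 0.0254
grip_force: 15.0
```

carry_out --series '[0,0,0,0,0,0,0.01,0,0,0,0.02,0,0,0,0.02,0,0,0,0.02,0]'

```text
time: 34.25
ee_pos: [0.4699, 0.2002, 0.0309]
tool_rot: [2.228, 2.214, 0.001]
contact_force: [-0.0, 0.2, -0.6]
grip_width: 0.025
grip_force: 15.0
```

carry_out --series '[0,0,0.005,0,0,0,0.01,0,0,0,0.01,0,0,0,0.01,0,0,0,0.01,0]'

```text
time: 34.75
ee_pos: [0.4696, 0.2, 0.0289]
tool_rot: [-2.228, -2.214, 0.0]
contact_force: [-1.0, 0.1, -0.6]
grip_width: 0.0254
grip_force: 15.0
```

carry_out --series '[0,0,0.005,0,0,0,0.012,0,0,0,0.012,0,0,0,0.012,0,0,0,0.012,0]'

```text
time: 35.25
ee_pos: [0.4697, 0.2001, 0.0273]
tool_rot: [2.229, 2.214, 0.0]
contact_force: [-0.6, -0.3, 2.1]
grip_width: 0.0255
grip_force: 15.0
```

Contact. I'll release, rise, and swing back for a final look.

carry_out --series '[0,0,0,0,0,0,0,0,0,0,0,0,0,0,0,0,0,0,0,0]' --hand 0.65

```text
time: 35.75
ee_pos: [0.4696, 0.2, 0.027]
tool_rot: [-2.228, -2.214, 0.0]
contact_force: [0.9, 0.3, -0.4]
grip_width: 0.057
grip_force: 0.0
```

carry_out --series '[0,0,-0.2,0,0,0,-0.5,0,0,0,-0.8,0,0,0,-0.95,0,0,0,-0.95,0]'

```text
time: 36.25
ee_pos: [0.4727, 0.2012, 0.1743]
tool_rot: [2.226, 2.212, 0.013]
contact_force: [0.4, 0.0, -0.3]
grip_width: 0.0575
grip_force: 0.0
```

carry_out --series '[-0.3,0,-0.3,0,-0.6,0,-0.5,0,-0.9,0,-0.5,0,-1,0,-0.5,0,-1,0,-0.5,0]'

```text
time: 36.75
ee_pos: [0.4682, 0.0474, 0.2436]
tool_rot: [-2.233, -2.21, 0.002]
contact_force: [-0.1, 0.3, 0.7]
grip_width: 0.0573
grip_force: 0.0
```

carry_out --series '[-0.3,0,0,0,-0.6,0,0,0,-0.9,0,0,0,-1,0,0,0,-1,0,0,0]'

```text
time: 37.25
ee_pos: [0.4671, -0.1008, 0.2427]
tool_rot: [-2.23, -2.209, 0.002]
contact_force: [-0.1, -0.1, -0.3]
grip_width: 0.0576
grip_force: 0.0
```

carry_out --series '[-0.3,0,0,0,-0.6,0,0,0,-0.9,0,0,0,-1,0,0,0,-1,0,0,0]'

```text
time: 37.75
ee_pos: [0.4669, -0.2499, 0.2433]
tool_rot: [-2.229, -2.211, -0.0]
contact_force: [0.9, 0.8, -0.4]
grip_width: 0.0572
grip_force: 0.0
```

Run:
```python
from h import *
crop(env.snapshot("top")[:,:,::-1],180,148,140,115,5,"pics/tray2.png"); crop(env.snapshot("scene")[:,:,::-1],280,130,175,100,4,"pics/sc2.png")
k=cal("top")
for n,p in dict(w=(.5855,.258,.059),b=(.5405,.0924,.057),y=(.5025,.2861,.049),r=(.4697,.2,.042)).items(): print(n,((proj(k,p)-(180,148)+.5)*5-.5).round())
```

```text
w [194. 139.]
b [542. 235.]
y [136. 315.]
r [318. 385.]
```

View pics/tray2.png

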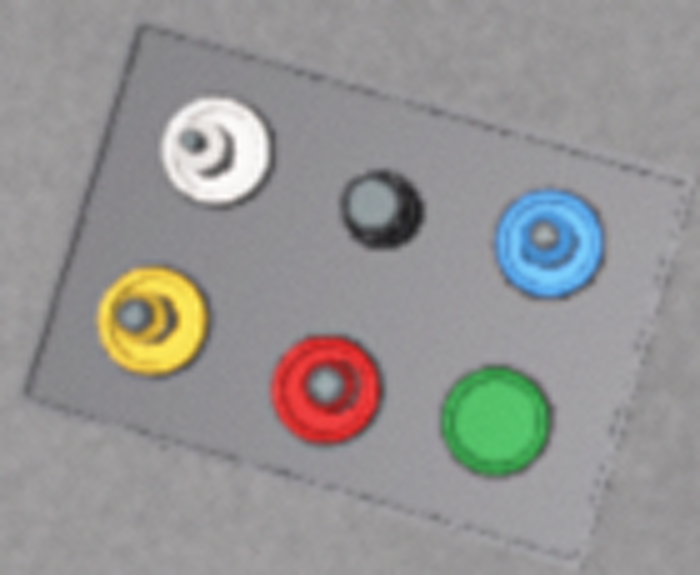

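View pics/sc2.png

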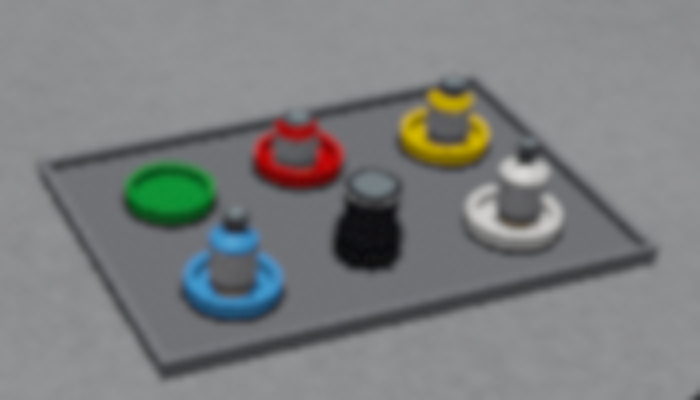

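The final pictures show all four objectives upright in their own cups. Nose tops in the crop are white (193,140), blue (545,233), yellow (134,316) and red (325,384), about 3 mm or less off centre. The eyepiece hasn't moved and the green base is empty.

```bash
python3 -c "
from bench import env
print(env.sign_off())"
```

```text
the job is handed in; nothing more can be done
None
```

All four objectives stand upright in the bases of their colours, about 3 mm or less off centre; the eyepiece is where it stood, the green base is empty, and the job is handed in (sign-off gave no verdict).

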